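# Clamp down the pressure canner's lid

## Robot

A 6-joint arm with a two-finger parallel gripper is mounted at the origin on the work surface. World frame = base frame: x ahead of the robot, y to its left, z up, the work surface at z = 0. Lengths are in m, angles in rad, forces in N, time in s.
With the tool pointing down it reaches from about 0.35 to 0.95 m from the base axis. Payload 17.4 kg.
Tool frame: the origin (TCP) lies at the very end of the fingers, on their centre line; the grasp point (between the pads) lies 19 mm behind it; z points along the fingers, y is the line along which they close (so a half turn about z gives the same grasp; the last joint's range is limited). The gripper opens to 93 mm and grips with 3 to 60 N. Pads are 15 mm wide; open, the fingers measure 128 mm over their backs; the gripper's body (75 mm by 188 mm) begins 65 mm behind the grasp point.
Start: joints at [1.276, 0.116, 1.442, -0, 1.584, -0.038], TCP at [0.171, 0.653, 0.181] pointing down, gripper open.
Joint ranges: [-2.83, 2.83], [-0.83, 2.19], [0.07, 2.5], [-1.14, 4.28], [0.01, 3], [-2.97, 2.97]. Speed limits (rad/s): [1.89, 1.89, 2.22, 3.14, 3.14, 3.14].

## Interface

Orientations are given as a 3x3 rotation matrix whose columns are the frame's x, y, z axes.
In Python, from cell import * gives the robot as it stands.
- The arm moves only by the tool play_rows, never from a script. Its argument "commands" is a list of rows, each a list of 5 numbers: the finger opening in m, from 0 to 0.093, then the shift along the tool's x, y, z in m, then the turn about the tool's z in degrees. In form: [[gripper, dx, dy, dz, roll], ...]. A call has 1 to 20 rows; each row shifts and turns the commanded pose from where the row before left it, along the tool's axes as they then stand; what a row does not reach is not made up. A row lasts 1/10 s, in which the tool goes at most 50 mm and 8.59 degrees, less where a joint would pass 70% of its speed; a pose out of reach is approached as far as the arm can. A call with a gripper value outside its range is refused whole. The fingers move at their own pace and stop on an object; the grip force is fixed at half the most. Time passes only in rows, so rows that do not move let the fingers close. It gives the time, the measured TCP pose, the force, the opening and the grip force at its end, in the units of the state.
- sense(): the state, without advancing time (a new reading comes with each control period).
- get_image(name): name is "side" or "top"; returns a dict with "image" (420x560x3 uint8, red, green, blue), "z_map" (420x560 float32, m along the optical axis (not along the pixel's ray), 0 where there is no reading), "K" (3x3 intrinsics, pixels), "T" (4x4, takes a point from camera to world coordinates). Camera axes: x right, y up, looking along -z (the intrinsics and any distortion apply to the point x, -y, -z); pixel columns grow to the right and rows downward; lengths in m; the calibration is good to about 2 mm. A picture is of the moment at which its call begins.
- finish_job(): hands the job in; it is judged then, once.
The state is a dict: "t": time; "joint_positions": joint angles; "dq": joint speeds; "effort": joint torques, N m; "tcp_pos": TCP position; "orientation": TCP orientation; "wrist_force": force on the tool from outside, world axes, zero at the start; "wrist_torque": the same for the moment, N m; "opening": finger opening in m; "grasp_force": force on a finger pad.
Only numpy, scipy, OpenCV 4.12 (cv2) and the standard library are available. Lean on these libraries where they do the work, as an engineer would, in place of code of your own. Each camera call takes 0.05 s, during which the arm holds its last target. There are 200 camera calls.

## Task

Close up the pressure canner under the edge of the rail shelf: swing its clamp bar across the lid until it is fully home in the hook catch, then wind the handwheel clockwise until the foot bears on the lid and about half a turn further, so that it feels firm. Do not force it beyond three quarters of a turn past first touch, and do not shift the lid, bump the shelf hard or disturb the things standing around.

Things in the scene. Friction and masses are not known exactly. Their poses are not given: they have to be found in the camera images.
- canner: steel pressure canner, 200 mm across, fixed to the worktop. Origin: centre of the pot's underside; z up. Rim 105 mm up. Side handles at its +y and -y sides reach 140 mm from the axis, 91 mm up. The hinge pin of the clamp bar stands at x = +122 mm (far side); a hook catch of steel stands at x = -116 mm (near side), reaching 199 mm up; the bar swings into it from the -y side and stops there
- lid: round aluminium lid, 208 mm across, resting loose on the rim (in place from the start). Origin: centre of its underside, 105 mm above the worktop; its flat middle (76 mm across) is 20 mm higher. A valve and a red pin stand on its +y half, up to 42 mm above the origin
- bar (a joint): swing of the steel clamp bar about its vertical pin, rad. 0: home in the catch, across the lid (bar along the canner's -x from the pin, stopped there); grows as it swings out, counter-clockwise seen from above, towards the canner's -y side (1.3 at most). Bar 32 mm wide, underside 170 mm and top 186 mm above the worktop. Stiff: stays where left, takes about 5 N at the handle. Starts between 0.85 and 1.05
- bar_hinge (a point): point on the hinge pin's axis, 214 mm above the worktop (level with bar_handle)
- bar_handle (a point): centre of the upright round black handle on the bar's free end, 27 mm across and 60 mm tall (184 to 244 mm above the worktop); 265 mm from the pin's axis. At the start it stands 0 to 40 mm inside the shelf's front edge, under the board, so that there is no room for a gripper straight above it: come in tilted, leaning away from the shelf
- wheel (a joint): turn of the handwheel, rad, grows clockwise seen from above, which winds the screw down 16 mm a turn (2.55 mm a radian); wheel, knob and foot all sink with it. Starts between 0.3 and 3. It needs 0.36 N m at any time (6 N at the knob) and more once the spring is squeezed: about 10 N at the knob when half a turn past touch; it stays where left
- wheel_hub (a point): point on the wheel's axis, level with the knob's centre; the axis meets the bar 122 mm from the hinge pin. The wheel is black with three spokes, 150 mm across, its rim 36 mm below this point (rim 14 mm thick)
- knob_centre (a point): centre of the upright red winding knob on the wheel, 27 mm across and 56 mm tall, 60 mm from the wheel's axis; it spins freely on its own pin. About 280 mm above the worktop at the start
- foot (a joint): squeeze of the coil spring above the screw's foot, m: 0 while the foot (54 mm disc) is clear of the lid, then grows 1.6 mm for each tenth of a turn past first touch (spring 8 N/mm with 24 N preload; 8 mm at half a turn). The foot's underside is 17 mm above the lid's middle at wheel = 0
- shelf: fixed aluminium rail shelf on two posts to the right (-y) of the canner, its front edge running along the shelf's x, with a ladle, a turner and a white tilt-out bin (136 mm tall) below it. Origin: on the worktop straight below the front edge; the shelf reaches from x = -210 to +250 mm and y = 0 to -165 mm; underside of the board 365 mm up
- creamer: grey creamer jug, 80 mm across, 95 mm tall, handle reaching to y = +67 mm, bystander to leave alone. Origin: centre of its underside
- mug: blue mug, 84 mm across, 85 mm tall, bystander to leave alone. Origin: centre of its underside
- jar: glass storage jar, 90 mm across, 110 mm tall, standing on the shelf, bystander to leave alone. Origin: centre of its underside
- tin: blue tea tin, 78 mm across, 103 mm tall, standing on the shelf, bystander to leave alone. Origin: centre of its underside
- brush: orange dish brush, 240 mm long, lying on the worktop, bristles down, head at its +x end, bystander to leave alone. Origin: on the worktop under its middle
Not all that is in view belongs to the job. Several things have the shape of the lid; the one meant has the colours described above.

How it is judged:
By the outcome, as a careful person would: the job done as asked, in the order asked, and still so for the second after the job is handed in, with the robot touching nothing.
It also fails if it takes over 72 s, if anything falls off the work surface, if the arm or the gripper's body presses on something with over 40 N, if the wrist force passes 120 N, or if a joint passes its speed limit or range.

## Working session

There is one attempt and no reset: what is moved stays moved. The work goes in short steps, Python scripts to look and compute and a tool call to move; the robot and the scene stay as the last step left them, time stands still between calls to the robot, and variables do not carry over. Pictures are saved under pics/ and viewed, at most 10 in all, crops included, and the job is handed in when it is done.

Besides the shell and the picture viewer there is one more tool, called after "Emit:" as name(argument=value, ...) on one line, values as JSON. play_rows: Moves the arm, as the interface text tells. Its arguments: {"type":"object","properties":{"commands":{"type":"array"}},"required":["commands"]}

```bash
ls; mkdir -p pics; cat > h.py <<'E'
from cell import *
import numpy as np, cv2
def pts(d):
    K,T,z=d["K"],d["T"],d["z_map"]
    v,u=np.mgrid[0:z.shape[0],0:z.shape[1]]
    p=np.stack([(u-K[0,2])/K[0,0]*z,-(v-K[1,2])/K[1,1]*z,-z],-1)
    return p@T[:3,:3].T+T[:3,3]
E
python3 - <<'E'
from h import *
for n in("side","top"):
    d=get_image(n); cv2.imwrite(f"pics/{n}0.png",d["image"][:,:,::-1]); np.savez(f"{n}0.npz",**d)
    print(n,d["K"],d["T"].round(3),[k for k in d])
s=sense();print(s)
E
```

```text
pics
side [[504.80417765   0.         279.80023528]
 [  0.         504.80417765 212.81445018]
 [  0.           0.           1.        ]] [[-0.952  0.231 -0.2    0.175]
 [-0.305 -0.69   0.656  1.038]
 [ 0.014  0.686  0.727  1.341]
 [ 0.     0.     0.     1.   ]] ['image', 'z_map', 'K', 'T']
top [[537.56564781   0.         278.47678738]
 [  0.         537.56564781 219.42937481]
 [  0.           0.           1.        ]] [[-0.032  0.996 -0.084  0.351]
 [-0.999 -0.03   0.021  0.072]
 [ 0.018  0.085  0.996  1.669]
 [ 0.     0.     0.     1.   ]] ['image', 'z_map', 'K', 'T']
{'t': 0.1, 'joint_positions': array([ 1.27620151e+00,  1.16454378e-01,  1.44219178e+00,  2.67692434e-05,
        1.58399832e+00, -3.78150563e-02]), 'dq': array([ 0.0002146 , -0.0035895 , -0.00197955,  0.00109367,  0.00216185,
       -0.0012872 ]), 'effort': array([ 1.57429429e-03, -7.22905684e+01, -6.23865724e+01,  7.79919117e-02,
        2.30588444e-02, -1.14584777e-04]), 'tcp_pos': array([0.17137391, 0.65265644, 0.18027215]), 'orientation': array([[-9.67212902e-01,  2.53966717e-01, -3.31011992e-04],
       [ 2.53966924e-01,  9.67212388e-01, -9.98735645e-04],
       [ 6.65132857e-05, -1.05005610e-03, -9.99999446e-01]]), 'wrist_force': array([-0.19800894, -0.11567987, -0.14301762]), 'wrist_torque': array([-0.02538715, -0.02375425,  0.01768577]), 'grasp_force': 0.0, 'opening': 0.09316905653455489}
```

View pics/side0.png

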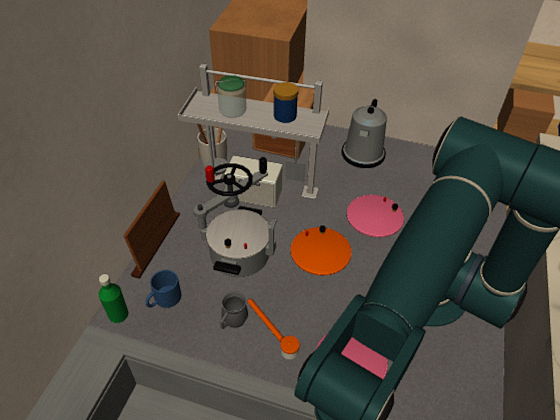

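View pics/top0.png

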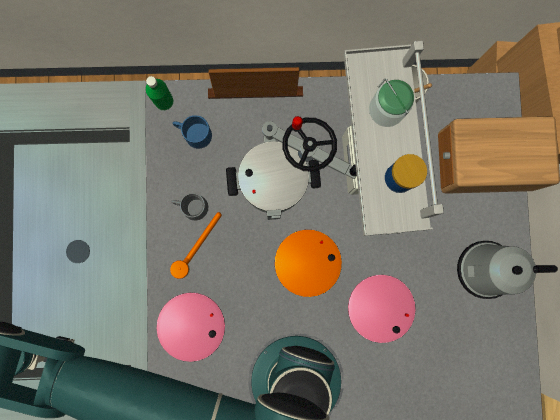

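The side view shows the canner at (240,240), the red knob at (210,173) and the black handle at (263,165). The top view shows the hinge at (269,130), wheel hub (309,145), knob (297,123), bar handle (352,171) by the shelf edge, and catch (274,213).

```bash
cat >> h.py <<'E'
def ray(d,u,v,z):
    K,T=d["K"],d["T"]; r=T[:3,:3]@np.array([(u-K[0,2])/K[0,0],-(v-K[1,2])/K[1,1],-1]); o=T[:3,3]
    return o+r*(z-o[2])/r[2]
def comp(m,P,minn=15):
    n,l,s,c=cv2.connectedComponentsWithStats(m.astype(np.uint8))
    for i in range(1,n):
        if s[i,4]>=minn: print(s[i],c[i].round(1),np.median(P[l==i],0).round(3),P[l==i].min(0).round(3),P[l==i].max(0).round(3))
E
python3 - <<'E'
from h import *
t=dict(np.load("top0.npz"));s=dict(np.load("side0.npz"))
for n,d,roi in(("top",t,(200,100,380,230)),("side",s,(180,130,330,290))):
    P=pts(d);im=d["image"].astype(int);hsv=cv2.cvtColor(d["image"],cv2.COLOR_RGB2HSV)
    M=np.zeros(im.shape[:2],bool);M[roi[1]:roi[3],roi[0]:roi[2]]=1
    print(n,"red");comp(M&(hsv[...,1]>170)&((hsv[...,0]<8)|(hsv[...,0]>172))&(hsv[...,2]>80),P,5)
    print("dark>.2");comp(M&(im.max(2)<60)&(P[...,2]>.15),P)
    if n=="top":
        m=M&(abs(P[...,2]-.115)<.02)&(im.min(2)>110); c=np.argwhere(m)[:,::-1].astype(np.int32); h=cv2.convexHull(c); print("lid",cv2.minEnclosingCircle(h))
        for u,v in((269,130),(274,213),(352,171),(297,123),(309,145),(231,181),(315,174),(348,200),(366,234),(346,60)): print(u,v,P[v,u].round(3))
        print("shelf");comp((abs(P[...,2]-.38)<.03)&(im.min(2)>100),P,200)
E
```

```text
top red
[292 116  10  13  89] [296.3 121.7] [ 0.72  -0.01   0.302] [ 0.351 -0.024  0.265] [0.735 0.072 1.669]
[253 190   2   3   6] [253.5 191. ] [0.566 0.109 0.134] [0.561 0.108 0.13 ] [0.568 0.111 0.14 ]
dark>.2
[ 282  118   55   54 1033] [310.2 145.4] [ 0.671 -0.047  0.246] [ 0.351 -0.12   0.17 ] [0.745 0.072 1.669]
[350 165   6  11  53] [352.9 170.5] [ 0.599 -0.165  0.236] [ 0.351 -0.175  0.196] [0.615 0.072 1.669]
lid ((275.5, 170.0), 86.88652038574219)
269 130 [0.727 0.06  0.195]
274 213 [0.493 0.053 0.199]
352 171 [ 0.598 -0.161  0.236]
297 123 [ 0.715 -0.012  0.305]
309 145 [ 0.669 -0.046  0.251]
231 181 [0.604 0.176 0.087]
315 174 [ 0.617 -0.074  0.087]
348 200 [ 0.547 -0.183 -0.003]
366 234 [ 0.418 -0.163  0.389]
346 60 [ 0.849 -0.134  0.384]
shelf
[ 344   45   89  191 9563] [382.8 143.8] [ 0.64  -0.21   0.371] [ 0.416 -0.324  0.359] [ 0.884 -0.13   0.41 ]
side red
[205 166   8  16 106] [209.  173.2] [ 0.722 -0.003  0.29 ] [ 0.175 -0.021  0.255] [0.737 1.038 1.341]
[306 231   3   5  11] [306.6 232.9] [ 0.42  -0.086  0.027] [ 0.417 -0.108  0.009] [ 0.423 -0.084  0.03 ]
[244 243   3   6  10] [245.2 245.4] [0.567 0.111 0.13 ] [0.565 0.104 0.118] [0.57  0.117 0.138]
dark>.2
[212 130   3  16  17] [213.3 137.1] [ 0.838 -0.287  0.19 ] [ 0.834 -0.295  0.152] [ 0.84  -0.28   0.223]
[259 157   8  17 110] [262.8 164.9] [ 0.603 -0.163  0.223] [ 0.594 -0.18   0.182] [ 0.618 -0.154  0.248]
[206 163  57  36 664] [230.6 180.8] [ 0.671 -0.034  0.245] [ 0.175 -0.15   0.151] [0.743 1.038 1.341]
[203 198  27  21  60] [214.3 207.3] [0.703 0.031 0.176] [ 0.672 -0.03   0.151] [0.727 0.079 0.184]
[198 204   5   7  27] [199.9 207.2] [0.735 0.062 0.201] [0.727 0.049 0.183] [0.741 0.069 0.205]
```

```bash
python3 - <<'E'
import cv2
a=cv2.imread("pics/top0.png")[95:235,215:385];b=cv2.imread("pics/side0.png")[140:280,170:340]
cv2.imwrite("pics/crop.png",cv2.resize(cv2.hconcat([a,b[:, :170]]),None,fx=2.3,fy=2.3,interpolation=cv2.INTER_CUBIC))
E
```

```text
(no output)
```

View pics/crop.png

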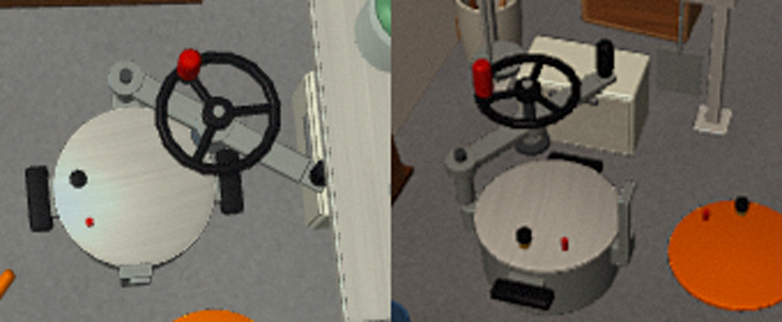

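The crop confirms it: the handle stands at the shelf edge, and one wheel spoke points roughly along the closing direction. The interface can't tilt the tool, so I'll pull the bar from inside the wheel rim, which is clear of the shelf.

```bash
python3 - <<'E'
from h import *
t=dict(np.load("top0.npz"));s=dict(np.load("side0.npz"))
def tri(a,b):
    A=[];
    o1=t["T"][:3,3];r1=ray(t,*a,0)-o1;o2=s["T"][:3,3];r2=ray(s,*b,0)-o2
    r1/=np.linalg.norm(r1);r2/=np.linalg.norm(r2)
    k=np.linalg.lstsq(np.stack([r1,-r2],1),o2-o1,rcond=None)[0]
    p,q=o1+k[0]*r1,o2+k[1]*r2
    return ((p+q)/2).round(4),np.linalg.norm(p-q).round(4)
print("hinge top",tri((269.3,128.8),(199.3,207.8)))
print("hub",tri((309.8,143),(229.3,178.2)))
print("knob top/ctr",tri((296.5,122.5),(209,172)))
P=pts(t);im=t["image"].astype(int)
# wheel rim from top: dark, near z .247
m=np.zeros(im.shape[:2],bool);m[115:176,280:340]=1
m&=(im.max(2)<70)&(abs(P[...,2]-.247)<.012)
c=np.argwhere(m)[:,::-1].astype(np.float32);(cx,cy),r=cv2.minEnclosingCircle(c);print("rim px",cx,cy,r)
w=ray(t,cx,cy,.247);print("wheel ctr",w.round(4),"r",np.linalg.norm(ray(t,cx+r,cy,.247)-w))
q=P[m];rad=np.hypot(*(q[:,:2]-w[:2]).T);print("rim z",np.percentile(q[rad>.06][:,2],[10,50,90]).round(4))
# spokes
sel=(rad>.025)&(rad<.052);a=np.degrees(np.arctan2(q[sel,1]-w[1],q[sel,0]-w[0]));print("spoke angs",np.histogram(a,36,(-180,180))[0].tolist())
print("handle",ray(s,262.9,164.9,.214).round(4))
k=[ray(s,209,173.2,.28),ray(t,296.3,121.7,.305)];print("knob",np.round(k,4))
S=(P[...,2]>.355)&(P[...,2]<.4)&(np.arange(560)[None]<380)&(np.arange(560)[None]>335)
for v in(70,110,150,190,225):
    u=np.where(S[v])[0].min();print("edge",ray(t,u,v,.375).round(4))
E
```

```text
hinge top (array([0.7346, 0.0595, 0.191 ]), np.float64(0.0066))
hub (array([ 0.6767, -0.0491,  0.2405]), np.float64(0.0003))
knob top/ctr (array([ 0.7245, -0.0119,  0.2845]), np.float64(0.0045))
rim px 309.44146728515625 143.88560485839844 27.495019912719727
wheel ctr [ 0.6727 -0.0475  0.247 ] r 0.0741453147786979
rim z [0.2412 0.2455 0.2496]
spoke angs [0, 0, 0, 0, 0, 0, 0, 0, 8, 27, 9, 0, 0, 0, 0, 0, 0, 0, 0, 0, 11, 25, 8, 0, 0, 0, 0, 0, 0, 0, 0, 0, 12, 22, 8, 0]
handle [ 0.6062 -0.1725  0.214 ]
knob [[ 0.727  -0.0112  0.28  ]
 [ 0.7188 -0.0107  0.305 ]]
edge [ 0.8274 -0.1319  0.375 ]
edge [ 0.7258 -0.14    0.375 ]
edge [ 0.6255 -0.1455  0.375 ]
edge [ 0.5265 -0.1509  0.375 ]
edge [ 0.4408 -0.1569  0.375 ]
```

Emit:
play_rows(commands=[[0.02, 0, 0, -0.036, 0], [0.02, 0, 0, -0.036, 0], [0.02, 0, 0, -0.036, 0], [0.02, 0, 0, -0.036, 0], [0.02, 0, 0, -0.036, 0]])

```text
t: 0.6
tcp_pos: [0.1714, 0.6526, 0.3621]
orientation: [[-0.967, 0.254, -0.0], [0.254, 0.967, -0.0], [0.0, -0.001, -1.0]]
wrist_force: [-0.4, -0.3, 0.1]
opening: 0.0574
grasp_force: 0.0
```

Emit:
play_rows(commands=[[0.02, -0.0314, -0.0272, 0, 0], [0.02, -0.0314, -0.0272, 0, 0], [0.02, -0.0314, -0.0272, 0, 0], [0.02, -0.0314, -0.0272, 0, 0], [0.02, -0.0314, -0.0272, 0, 0], [0.02, -0.0314, -0.0272, 0, 0], [0.02, -0.0314, -0.0272, 0, 0], [0.02, -0.0314, -0.0272, 0, 0], [0.02, -0.0314, -0.0272, 0, 0], [0.02, -0.0314, -0.0272, 0, 0], [0.02, -0.0314, -0.0272, 0, 0], [0.02, -0.0314, -0.0272, 0, 0], [0.02, -0.0314, -0.0272, 0, 0], [0.02, -0.0314, -0.0272, 0, 0], [0.02, -0.0314, -0.0272, 0, 0], [0.02, -0.0314, -0.0272, 0, 0], [0.02, -0.0314, -0.0272, 0, 0], [0.02, -0.0314, -0.0272, 0, 0], [0.02, -0.0314, -0.0272, 0, 0], [0.02, 0, 0, 0, 0]])

```text
t: 2.6
tcp_pos: [0.6189, -0.0021, 0.359]
orientation: [[-0.966, 0.257, -0.003], [0.257, 0.966, -0.001], [0.002, -0.001, -1.0]]
wrist_force: [0.2, -0.2, -0.7]
opening: 0.0199
grasp_force: 0.0
```

Emit:
play_rows(commands=[[0.02, -0.0138, -0.0118, 0, 0], [0.02, -0.0138, -0.0118, 0, 0], [0.02, 0, 0, 0, 5], [0.02, 0, 0, 0, 5], [0.02, 0, 0, 0.04, 0], [0.02, 0, 0, 0.03, 0], [0.02, 0, 0, 0, 0]])

```text
t: 3.3
tcp_pos: [0.6371, -0.0284, 0.2867]
orientation: [[-0.909, 0.418, -0.006], [0.418, 0.909, 0.0], [0.005, -0.002, -1.0]]
wrist_force: [-0.6, 0.2, 0.2]
opening: 0.0199
grasp_force: 0.0
```

```bash
python3 - <<'E'
from h import *
d=get_image("side");a=cv2.resize(d["image"][110:260,160:340,::-1],None,fx=2.2,fy=2.2,interpolation=cv2.INTER_CUBIC)
e=get_image("top");b=cv2.resize(e["image"][85:235,215:395,::-1],None,fx=2.2,fy=2.2,interpolation=cv2.INTER_CUBIC)
cv2.imwrite("pics/c1.png",cv2.hconcat([a,b]))
print(sense()["joint_positions"].round(2))
p=sense()["tcp_pos"];c=e["T"][:3,:3].T@(p-e["T"][:3,3]);print(c)
E
```

```text
[-0.08  0.03  1.36 -0.    1.76 -1.22]
[ 0.06611586  0.17202703 -1.39842149]
```

View pics/c1.png

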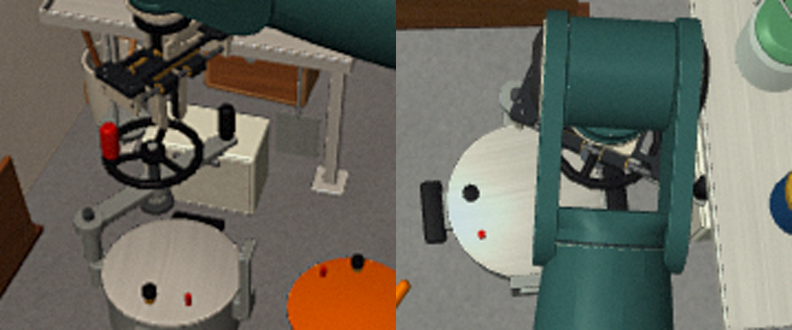

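The side crop shows the fingers above the wheel, inside the rim and over the front-left spoke, with the hub at (150,148). The top crop shows the arm in the way, with the gripper clear of the shelf edge. I'll back off 5 mm and go down slowly.

Emit:
play_rows(commands=[[0.02, -0.005, 0, 0.01, 0], [0.02, 0, 0, 0.015, 0], [0.02, 0, 0, 0.01, 0], [0.02, 0, 0, 0.01, 0], [0.02, 0, 0, 0, 0]])

```text
t: 3.9
tcp_pos: [0.642, -0.0304, 0.2441]
orientation: [[-0.908, 0.418, -0.002], [0.418, 0.908, 0.0], [0.002, -0.001, -1.0]]
wrist_force: [-1.0, -0.6, 0.0]
opening: 0.0201
grasp_force: 0.0
```

Emit:
play_rows(commands=[[0.02, 0, 0, 0.008, 0], [0.02, 0, 0, 0.008, 0], [0.02, 0, 0, 0.006, 0], [0.02, 0, 0, 0, 0]])

```text
t: 4.3
tcp_pos: [0.6422, -0.0304, 0.2228]
orientation: [[-0.908, 0.418, -0.001], [0.418, 0.908, 0.0], [0.001, -0.0, -1.0]]
wrist_force: [-0.3, -0.7, -0.6]
opening: 0.02
grasp_force: 0.0
```

Emit:
play_rows(commands=[[0.02, 0.004, 0, 0, 0], [0.02, 0.004, 0, 0, 0], [0.02, 0.003, 0, 0, 0], [0.02, 0, 0, 0, 0]])

```text
t: 4.7
tcp_pos: [0.6322, -0.0256, 0.2244]
orientation: [[-0.908, 0.418, 0.001], [0.418, 0.908, -0.0], [-0.001, 0.0, -1.0]]
wrist_force: [-0.3, 0.5, -0.9]
opening: 0.0201
grasp_force: 0.0
```

Emit:
play_rows(commands=[[0.02, 0.003, 0, 0, 0], [0.02, 0.003, 0, 0, 0], [0.02, 0.003, 0, 0, 0], [0.02, 0, 0, 0, 0]])

```text
t: 5.1
tcp_pos: [0.624, -0.0219, 0.2241]
orientation: [[-0.908, 0.418, 0.0], [0.418, 0.908, -0.0], [-0.0, 0.0, -1.0]]
wrist_force: [0.3, 0.9, 0.3]
opening: 0.02
grasp_force: 0.0
```

```bash
python3 - <<'E'
from h import *
d=get_image("side");a=cv2.resize(d["image"][130:230,175:295,::-1],None,fx=5,fy=5,interpolation=cv2.INTER_CUBIC)
cv2.imwrite("pics/c2.png",a)
E
```

```text
(no output)
```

View pics/c2.png

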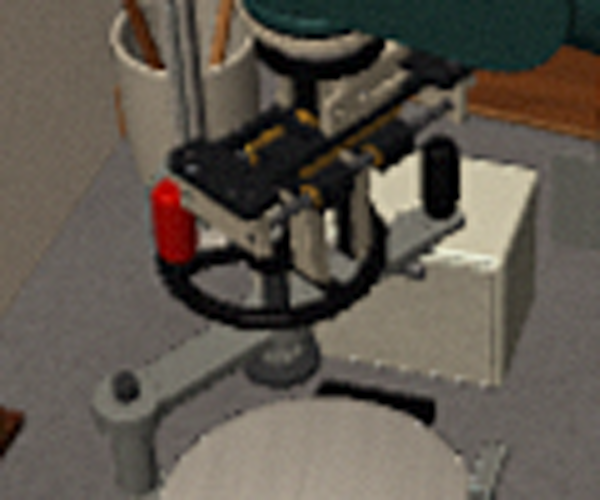

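The crop shows both fingers inside the rim, with tips at (320,283) and (352,245), straddling the spoke and not quite at the rim. I'll carry on to contact.

Emit:
play_rows(commands=[[0.02, 0.003, 0, 0, 0], [0.02, 0.003, 0, 0, 0], [0.02, 0, 0, 0, 0]])

```text
t: 5.45
tcp_pos: [0.6186, -0.0194, 0.2241]
orientation: [[-0.908, 0.418, 0.0], [0.418, 0.908, -0.0], [-0.0, -0.0, -1.0]]
wrist_force: [0.3, -0.1, -0.3]
opening: 0.0204
grasp_force: 0.0
```

```bash
cat >> h.py <<'E'
def track(pr=True):
    s=get_image("side");im=s["image"].astype(int);P=pts(s);hsv=cv2.cvtColor(s["image"],cv2.COLOR_RGB2HSV)
    M=np.zeros(im.shape[:2],bool);M[130:300,180:330]=1
    print("red");comp(M&(hsv[...,1]>170)&((hsv[...,0]<8)|(hsv[...,0]>172))&(hsv[...,2]>80)&(P[...,2]>.22),P,15)
    print("dark");comp(M&(im.max(2)<60)&(P[...,2]>.175)&(P[...,2]<.26)&(P[...,0]<.75),P,30)
E
python3 -c "
from h import *
track()"
```

```text
red
[205 166   8  16  98] [208.8 173.6] [ 0.724 -0.003  0.287] [ 0.714 -0.017  0.254] [0.736 0.004 0.309]
dark
[259 157   8  17 112] [262.6 164.7] [ 0.604 -0.163  0.226] [ 0.594 -0.182  0.183] [ 0.619 -0.154  0.249]
[206 173  47  24 377] [229.1 186.7] [ 0.666 -0.012  0.245] [ 0.602 -0.136  0.177] [0.737 0.032 0.26 ]
```

Emit:
play_rows(commands=[[0.02, 0.003, 0, 0, 0], [0.02, 0.003, 0, 0, 0], [0.02, 0, 0, 0, 0]])

```text
t: 5.8
tcp_pos: [0.6131, -0.0169, 0.2241]
orientation: [[-0.908, 0.418, 0.0], [0.418, 0.908, 0.0], [-0.0, 0.0, -1.0]]
wrist_force: [0.0, -0.2, 0.2]
opening: 0.0198
grasp_force: 0.0
```

```bash
python3 - <<'E'
from h import *
d=get_image("side");a=cv2.resize(d["image"][130:230,175:295,::-1],None,fx=5,fy=5,interpolation=cv2.INTER_CUBIC)
def proj(p):
    c=d["T"][:3,:3].T@(np.array(p)-d["T"][:3,3]);K=d["K"];return K[0,0]*c[0]/-c[2]+K[0,2],K[1,1]*-c[1]/-c[2]+K[1,2]
for q,col in(((.6131,-.0169,.2241),(0,0,255)),((.674,-.048,.244),(0,255,0)),((.612,-.019,.244),(255,0,0))):
    u,v=proj(q);cv2.circle(a,(int((u-175)*5),int((v-130)*5)),4,col,-1);print(u,v)
th=np.linspace(0,6.28,60)
for t in th:
    u,v=proj((.674+.068*np.cos(t),-.048+.068*np.sin(t),.244));cv2.circle(a,(int((u-175)*5),int((v-130)*5)),1,(0,255,255),-1)
cv2.imwrite("pics/c3.png",a)
E
```

```text
244.66378194818992 192.98662260507965
229.93627586863485 177.79634627985865
244.99389798916974 188.07178901244862
```

View pics/c3.png

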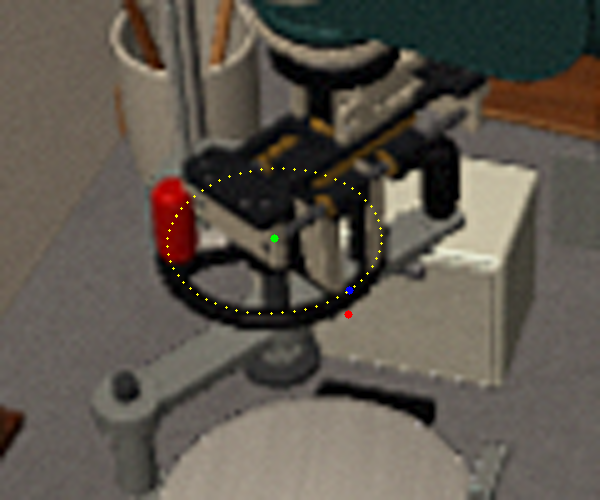

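The crop shows the rim hiding the fingertips, which sit just behind its inner side around (350,285). Contact should be close.

Emit:
play_rows(commands=[[0.02, 0.003, 0, 0, 0], [0.02, 0.002, 0, 0, 0], [0.02, 0, 0, 0, 0]])

```text
t: 6.15
tcp_pos: [0.6087, -0.0148, 0.2241]
orientation: [[-0.908, 0.418, 0.0], [0.418, 0.908, -0.0], [-0.0, 0.0, -1.0]]
wrist_force: [0.3, 0.4, -0.3]
opening: 0.02
grasp_force: 0.0
```

Emit:
play_rows(commands=[[0.02, 0.003, 0, 0, 0], [0.02, 0.003, 0, 0, 0], [0.02, 0.003, 0, 0, 0], [0.02, 0, 0, 0, 0]])

```text
t: 6.55
tcp_pos: [0.6004, -0.011, 0.2241]
orientation: [[-0.908, 0.418, 0.0], [0.418, 0.908, 0.0], [-0.0, 0.0, -1.0]]
wrist_force: [-0.5, 0.3, 0.0]
opening: 0.0199
grasp_force: 0.0
```

```bash
python3 - <<'E'
from h import *
track()
d=get_image("side");a=cv2.resize(d["image"][130:230,175:295,::-1],None,fx=5,fy=5,interpolation=cv2.INTER_CUBIC)
cv2.imwrite("pics/c4.png",a)
E
```

```text
red
[205 166   8  16 108] [209.  173.2] [ 0.723 -0.004  0.29 ] [ 0.713 -0.02   0.252] [0.735 0.005 0.309]
dark
[259 160   8  14  71] [263.3 167.3] [ 0.6   -0.163  0.21 ] [ 0.594 -0.178  0.183] [ 0.616 -0.155  0.244]
[206 179  39  18 285] [224.6 188.2] [0.674 0.003 0.244] [ 0.614 -0.05   0.175] [0.739 0.03  0.253]
```

View pics/c4.png

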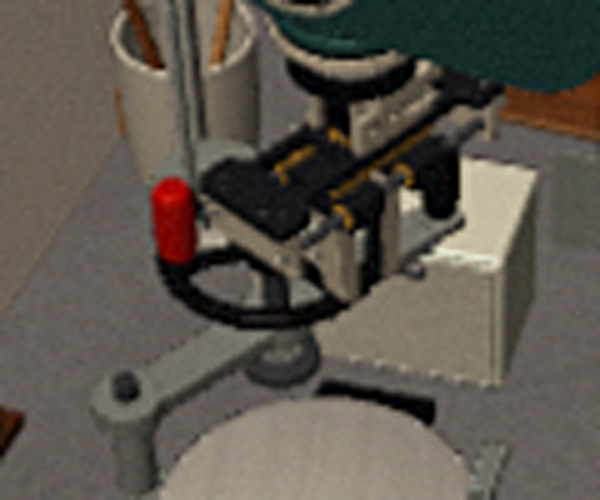

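The crop shows a fingertip at (350,300) standing outside the rim with no force, so the rim offers no contact and can't be used. Instead I'll reach down between the spokes and push the bar itself on its far edge with one finger, with the gripper turned to clear the shelf.

Emit:
play_rows(commands=[[0.02, 0, 0, -0.04, 0], [0.02, 0, 0, -0.04, 0], [0.093, 0, 0, 0, 7.8], [0.093, 0, 0, 0, 7.7], [0.093, 0, 0, 0, 7.7], [0.093, 0, 0, 0, 7.7], [0.093, 0, 0, 0, 7.7], [0.093, 0, 0, 0, 7.7], [0.093, 0, 0, 0, 7.7], [0.093, 0, 0, 0, 7.7], [0.093, 0, 0, 0, 7.7], [0.093, 0, 0, 0, 7.7], [0.093, -0.024, 0.0256, 0, 0], [0.093, -0.024, 0.0256, 0, 0], [0.093, 0, 0, 0, 0]])

```text
t: 8.15
tcp_pos: [0.6423, -0.0714, 0.3026]
orientation: [[0.207, 0.978, -0.002], [0.978, -0.207, -0.0], [-0.001, -0.001, -1.0]]
wrist_force: [-0.5, 0.8, -1.3]
opening: 0.0931
grasp_force: 0.0
```

Emit:
play_rows(commands=[[0.093, 0.001, 0, 0.03, 0], [0.093, 0.001, 0, 0.03, 0], [0.093, 0, 0, 0.02, 0], [0.093, 0, 0, 0.02, 0], [0.093, 0, 0, 0, 0]])

```text
t: 8.65
tcp_pos: [0.6403, -0.0662, 0.2011]
orientation: [[0.205, 0.979, -0.004], [0.979, -0.205, 0.001], [-0.0, -0.004, -1.0]]
wrist_force: [0.3, 0.3, -0.4]
opening: 0.0928
grasp_force: 0.1
```

Emit:
play_rows(commands=[[0.093, 0, 0, 0.008, 0], [0.093, 0, 0, 0.008, 0], [0.093, 0, 0, 0.006, 0], [0.093, 0, 0, 0.005, 0], [0.093, 0, 0, 0, 0]])

```text
t: 9.15
tcp_pos: [0.6412, -0.0667, 0.1763]
orientation: [[0.205, 0.979, -0.001], [0.979, -0.205, 0.0], [-0.0, -0.001, -1.0]]
wrist_force: [-0.7, -0.3, 0.0]
opening: 0.0931
grasp_force: 0.0
```

Emit:
play_rows(commands=[[0.093, 0.001, -0.003, 0.004, 0], [0.093, 0.001, -0.003, 0, 0], [0.093, 0.001, -0.003, 0, 0], [0.093, 0.001, -0.003, 0, 0], [0.093, 0, 0, 0, 0]])

```text
t: 9.65
tcp_pos: [0.6308, -0.0606, 0.1734]
orientation: [[0.205, 0.979, 0.002], [0.979, -0.205, -0.001], [-0.0, 0.002, -1.0]]
wrist_force: [4.1, -2.5, -1.3]
opening: 0.0929
grasp_force: 2.3
```

Emit:
play_rows(commands=[[0.093, 0.0042, -0.0072, 0, 3], [0.093, 0.0042, -0.0072, 0, 3], [0.093, 0.0042, -0.0072, 0, 3], [0.093, 0.0042, -0.0072, 0, 3], [0.093, 0.0042, -0.0072, 0, 3], [0.093, 0, 0, 0, 0]])

```text
t: 10.25
tcp_pos: [0.6027, -0.0291, 0.1735]
orientation: [[0.452, 0.892, 0.002], [0.892, -0.452, -0.0], [0.0, 0.002, -1.0]]
wrist_force: [1.6, -0.4, 0.4]
opening: 0.093
grasp_force: 0.6
```

```bash
python3 -c "
from h import *
track()"
```

```text
red
[211 168   8  17 109] [215.  176.1] [0.7   0.003 0.289] [ 0.175 -0.013  0.254] [0.714 1.038 1.341]
dark
[220 170  13   9  55] [225.3 173.7] [ 0.696 -0.06   0.246] [ 0.675 -0.082  0.237] [ 0.708 -0.039  0.252]
[240 171  14   9  38] [246.  174.6] [ 0.632 -0.079  0.245] [ 0.602 -0.087  0.238] [ 0.653 -0.065  0.249]
[273 172   8  17  74] [277.7 181.3] [ 0.533 -0.11   0.213] [ 0.526 -0.126  0.184] [ 0.547 -0.1    0.246]
[212 176  45  28 498] [233.2 192.1] [0.641 0.002 0.245] [ 0.573 -0.062  0.175] [0.716 0.055 0.259]
```

Emit:
play_rows(commands=[[0.093, 0.0042, -0.0072, 0, 3], [0.093, 0.0042, -0.0072, 0, 3], [0.093, 0.0042, -0.0072, 0, 3], [0.093, 0.0042, -0.0072, 0, 3], [0.093, 0.0042, -0.0072, 0, 3], [0.093, 0.0042, -0.0072, 0, 3], [0.093, 0.0042, -0.0072, 0, 3], [0.093, 0.0042, -0.0072, 0, 3], [0.093, 0.0042, -0.0072, 0, 3], [0.093, 0, 0, 0, 0]])

```text
t: 11.3
tcp_pos: [0.5764, 0.0401, 0.1733]
orientation: [[0.807, 0.59, 0.001], [0.59, -0.807, -0.001], [0.0, 0.001, -1.0]]
wrist_force: [2.5, -1.6, 2.1]
opening: 0.0934
grasp_force: 1.2
```

```bash
python3 -c "
from h import *
track()"
```

```text
red
[217 174   8  18 106] [220.2 182.3] [0.674 0.024 0.29 ] [0.664 0.01  0.25 ] [0.687 0.032 0.309]
dark
[214 182  37  37 421] [229.8 202.5] [0.632 0.049 0.246] [ 0.559 -0.032  0.175] [0.692 0.104 0.259]
[280 198   9  17 130] [283.8 205.8] [ 0.479 -0.002  0.226] [ 0.468 -0.018  0.185] [0.493 0.007 0.249]
```

Emit:
play_rows(commands=[[0.093, 0.0028, -0.0048, 0, 2], [0.093, 0.0028, -0.0048, 0, 2], [0.093, 0.0028, -0.0048, 0, 2], [0.093, 0.0028, -0.0048, 0, 2], [0.093, 0, 0, 0, 0]])

```text
t: 11.85
tcp_pos: [0.5752, 0.0617, 0.1732]
orientation: [[0.881, 0.472, 0.0], [0.472, -0.881, -0.001], [-0.0, 0.001, -1.0]]
wrist_force: [1.1, -4.5, 2.5]
opening: 0.0931
grasp_force: 2.0
```

Emit:
play_rows(commands=[[0.093, 0.0014, -0.0024, 0, 1], [0.093, 0.0014, -0.0024, 0, 1], [0.093, 0.0014, -0.0024, 0, 1], [0.093, 0, 0, 0, 0]])

```text
t: 12.25
tcp_pos: [0.5757, 0.0696, 0.1732]
orientation: [[0.905, 0.426, 0.0], [0.426, -0.905, -0.001], [-0.0, 0.001, -1.0]]
wrist_force: [2.1, -6.8, 2.1]
opening: 0.0931
grasp_force: 2.9
```

Emit:
play_rows(commands=[[0.093, 0.0014, -0.0024, 0, 1], [0.093, 0.0014, -0.0024, 0, 1], [0.093, 0, 0, 0, 0]])

```text
t: 12.55
tcp_pos: [0.576, 0.0746, 0.173]
orientation: [[0.919, 0.394, -0.0], [0.394, -0.919, -0.002], [-0.001, 0.002, -1.0]]
wrist_force: [-0.2, -10.1, 1.9]
opening: 0.093
grasp_force: 4.3
```

```bash
python3 -c "
from h import *
track()
s=get_image('side');print(ray(s,283.8,205.8,.214))"
```

```text
red
[218 178   8  17 109] [221.8 185.5] [0.665 0.035 0.289] [0.175 0.018 0.251] [0.678 1.038 1.341]
dark
[212 188  31  36 300] [223.5 207. ] [0.649 0.08  0.246] [ 0.576 -0.003  0.177] [0.685 0.129 0.257]
[255 193   6  19  56] [257.4 201.5] [0.555 0.025 0.246] [ 0.541 -0.004  0.24 ] [0.573 0.061 0.251]
[276 210  10  18 133] [281.5 218.8] [0.469 0.052 0.225] [0.459 0.028 0.183] [0.491 0.061 0.248]
[ 0.48189235 -0.01181017  0.214     ]
```

Emit:
play_rows(commands=[[0.093, 0.0014, -0.0024, 0, 1], [0.093, 0, 0, 0, 0]])

```text
t: 12.85
tcp_pos: [0.5762, 0.0771, 0.1728]
orientation: [[0.926, 0.377, -0.001], [0.377, -0.926, -0.003], [-0.002, 0.002, -1.0]]
wrist_force: [0.0, -11.4, 0.7]
opening: 0.0931
grasp_force: 5.1
```

Emit:
play_rows(commands=[[0.093, 0.0014, -0.0024, 0, 1], [0.093, 0, 0, 0, 0]])

```text
t: 13.05
tcp_pos: [0.5762, 0.079, 0.1725]
orientation: [[0.933, 0.36, -0.002], [0.36, -0.933, -0.004], [-0.003, 0.003, -1.0]]
wrist_force: [-4.4, -18.8, 0.9]
opening: 0.0935
grasp_force: 8.6
```

Emit:
play_rows(commands=[[0.093, 0.0006, -0.0014, 0, 0], [0.093, 0, 0, 0, 0]])

```text
t: 13.25
tcp_pos: [0.5761, 0.0794, 0.1725]
orientation: [[0.933, 0.36, -0.003], [0.36, -0.933, -0.006], [-0.004, 0.005, -1.0]]
wrist_force: [-5.1, -27.0, 0.3]
opening: 0.0927
grasp_force: 12.3
```

```bash
python3 - <<'E'
from h import *
track()
s=get_image("side");t=get_image("top")
a=cv2.resize(s["image"][150:270,180:320,::-1],None,fx=2.8,fy=2.8,interpolation=cv2.INTER_CUBIC);b=cv2.resize(t["image"][100:220,215:355,::-1],None,fx=2.8,fy=2.8,interpolation=cv2.INTER_CUBIC)
cv2.imwrite("pics/c5.png",cv2.hconcat([a,b]))
E
```

```text
red
[220 176   9  17 107] [224.1 184.1] [0.661 0.027 0.289] [0.175 0.009 0.257] [0.674 1.038 1.341]
dark
[212 189  21  34 261] [222.  206.1] [0.652 0.078 0.246] [0.604 0.002 0.236] [0.685 0.128 0.26 ]
[254 193   7  20  85] [256.9 202.4] [0.554 0.03  0.245] [ 0.541 -0.004  0.235] [0.576 0.063 0.252]
[276 210  10  18 135] [281.5 218.8] [0.47  0.052 0.224] [0.458 0.031 0.176] [0.491 0.059 0.249]
```

View pics/c5.png

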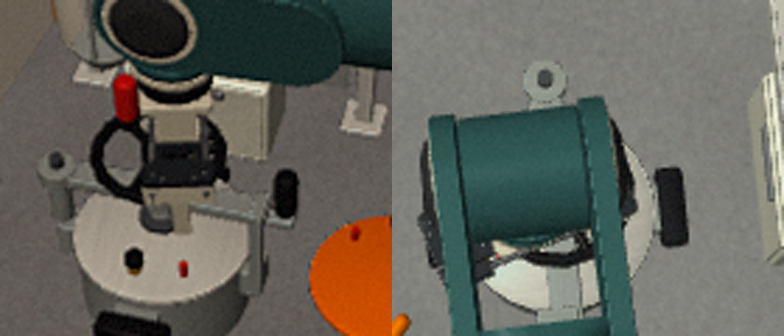

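The side crop shows the bar sitting in the catch near (258,225), with the handle at (285,195). The handle didn't move as the push rose from 10 to 27 N, so it's at its stop. I'll back off and lift clear to check.

Emit:
play_rows(commands=[[0.093, -0.002, 0.006, 0, 0], [0.093, -0.004, 0.006, 0, 0], [0.093, -0.002, 0, 0, 0], [0.093, 0, 0, -0.03, 0], [0.093, 0, 0, -0.04, 0], [0.093, 0, 0, -0.05, 0], [0.093, 0, 0, -0.05, 0], [0.093, -0.04, 0, 0, 0], [0.093, -0.045, 0, 0, 0], [0.093, -0.045, 0, 0, 0], [0.093, -0.045, 0, 0, 0], [0.093, -0.02, 0, 0, 0], [0.093, 0, 0, 0, 0]])

```text
t: 14.7
tcp_pos: [0.3901, -0.0019, 0.3441]
orientation: [[0.933, 0.361, 0.003], [0.361, -0.933, -0.0], [0.003, 0.001, -1.0]]
wrist_force: [-0.2, -0.3, -0.6]
opening: 0.0934
grasp_force: 0.0
```

```bash
python3 - <<'E'
from h import *
track()
s=get_image("side");t=get_image("top")
print("handle",ray(s,281.5,218.8,.214))
np.savez("top1.npz",**t);np.savez("side1.npz",**s)
a=cv2.resize(s["image"][150:270,180:320,::-1],None,fx=2.8,fy=2.8,interpolation=cv2.INTER_CUBIC);b=cv2.resize(t["image"][110:230,215:355,::-1],None,fx=2.8,fy=2.8,interpolation=cv2.INTER_CUBIC)
cv2.imwrite("pics/c6.png",cv2.hconcat([a,b]))
P=pts(t);im=t["image"].astype(int)
m=np.zeros(im.shape[:2],bool);m[130:215,235:320]=1
m&=(im.max(2)<70)&(abs(P[...,2]-.244)<.014)
c=np.argwhere(m)[:,::-1].astype(np.float32);(cx,cy),r=cv2.minEnclosingCircle(c);w=ray(t,cx,cy,.244);print("wheel",w.round(4),r)
q=P[m];rad=np.hypot(*(q[:,:2]-w[:2]).T);print("rim z",np.percentile(q[rad>.06][:,2],[10,50,90]).round(4))
hsv=cv2.cvtColor(t["image"],cv2.COLOR_RGB2HSV);M=np.zeros(im.shape[:2],bool);M[120:215,225:330]=1
comp(M&(hsv[...,1]>170)&((hsv[...,0]<8)|(hsv[...,0]>172))&(hsv[...,2]>80)&(P[...,2]>.2),P,15)
# canner side handles (dark, z~.09)
M[110:230,215:335]=1;comp(M&(im.max(2)<60)&(abs(P[...,2]-.09)<.02),P,20)
comp(M&(im.max(2)<60)&(P[...,0]<.5),P,20)
E
```

```text
red
[220 176   8  17 107] [224.  184.2] [0.661 0.027 0.289] [0.651 0.011 0.252] [0.673 0.035 0.308]
dark
[212 188  49  35 755] [236.4 205.9] [0.611 0.059 0.245] [ 0.54  -0.017  0.183] [0.686 0.129 0.255]
[276 210  10  18 137] [281.4 218.8] [0.47  0.052 0.225] [0.459 0.031 0.178] [0.49  0.061 0.248]
handle [0.47203661 0.04283919 0.214     ]
wheel [0.6105 0.0512 0.244 ] 27.663293838500977
rim z [0.2409 0.2453 0.2494]
[282 140  10  13  90] [285.9 145.7] [0.657 0.018 0.303] [0.646 0.005 0.264] [0.673 0.028 0.31 ]
[309 160  12  28 260] [314.6 173.6] [ 0.619 -0.073  0.09 ] [ 0.578 -0.088  0.082] [ 0.659 -0.057  0.105]
[226 167  12  29 266] [231.5 181.2] [0.602 0.175 0.09 ] [0.561 0.159 0.081] [0.646 0.191 0.101]
[274 213  10  12  39] [279.3 215.6] [0.44  0.049 0.707] [0.423 0.043 0.695] [0.445 0.06  0.726]
[286 216  49   5 121] [310.9 217.6] [ 0.434 -0.008  0.703] [ 0.428 -0.073  0.503] [0.453 0.038 0.71 ]
[267 222   4   8  22] [268.9 226.5] [0.42  0.069 0.703] [0.415 0.067 0.688] [0.429 0.073 0.717]
```

View pics/c6.png

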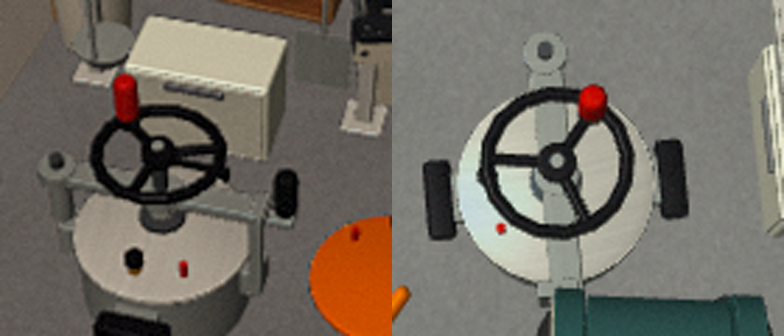

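The crop shows the bar straight across the lid into the catch (top crop, 565,280), in line with the canner axis to within about 0.2°. The red knob is at (593,103) and the lid hasn't moved. Next is winding the knob.

```bash
cat >> h.py <<'E'
def knob(s):
    hsv=cv2.cvtColor(s["image"],cv2.COLOR_RGB2HSV);P=pts(s)
    m=(hsv[...,1]>170)&((hsv[...,0]<8)|(hsv[...,0]>172))&(hsv[...,2]>80)&(P[...,2]>.2)&(abs(P[...,0]-.61)<.12)&(abs(P[...,1]-.05)<.12)
    return np.argwhere(m)[:,::-1].mean(0),P[m]
def foot(s,W):
    P=pts(s).reshape(-1,3);r=np.hypot(P[:,0]-W[0],P[:,1]-W[1])
    q=P[(r>.021)&(r<.031)&(P[:,2]>.118)&(P[:,2]<.168)]
    return np.histogram(q[:,2],np.arange(.118,.17,.002))
E
python3 - <<'E'
from h import *
s=dict(np.load("side1.npz"));t=dict(np.load("top1.npz"))
W=np.array([.6115,.0515])
c,q=knob(s);p=ray(s,*c,.281);print("side",p,np.hypot(*(p[:2]-W)),np.degrees(np.arctan2(*(p[:2]-W)[::-1])))
c,q=knob(t);top=q[q[:,2]>.300];print("top",np.median(top,0),len(top),q[:,2].max())
h=foot(s,W);print([(round(z,3),int(n)) for n,z in zip(*h)])
E
```

```text
side [0.66355829 0.02102815 0.281     ] 0.06032080421435513 -30.342186794024133
top [0.65899605 0.01557362 0.30411102] 62 0.3097665220300274
[(np.float64(0.118), 1), (np.float64(0.12), 8), (np.float64(0.122), 9), (np.float64(0.124), 15), (np.float64(0.126), 12), (np.float64(0.128), 13), (np.float64(0.13), 4), (np.float64(0.132), 0), (np.float64(0.134), 2), (np.float64(0.136), 2), (np.float64(0.138), 5), (np.float64(0.14), 7), (np.float64(0.142), 11), (np.float64(0.144), 14), (np.float64(0.146), 7), (np.float64(0.148), 9), (np.float64(0.15), 1), (np.float64(0.152), 1), (np.float64(0.154), 0), (np.float64(0.156), 0), (np.float64(0.158), 0), (np.float64(0.16), 0), (np.float64(0.162), 0), (np.float64(0.164), 2), (np.float64(0.166), 0), (np.float64(0.168), 0)]
```

Emit:
play_rows(commands=[[0.093, 0, 0, 0, 7], [0.093, 0, 0, 0, 7], [0.093, 0, 0, 0, 7.1], [0.093, 0.04, -0.003, 0, 0], [0.093, 0.04, -0.003, 0, 0], [0.093, 0.04, -0.003, 0, 0], [0.093, 0.04, -0.003, 0, 0], [0.093, 0.04, -0.003, 0, 0], [0.093, 0.04, -0.003, 0, 0], [0.093, 0.033, -0.004, 0, 0], [0.093, 0, 0, 0, 0], [0.093, 0, 0, 0, 0]])

```text
t: 16.05
tcp_pos: [0.6658, 0.0216, 0.3408]
orientation: [[1.0, 0.002, -0.003], [0.002, -1.0, 0.0], [-0.003, -0.0, -1.0]]
wrist_force: [0.1, 0.4, -0.5]
opening: 0.093
grasp_force: 0.0
```

Emit:
play_rows(commands=[[0.093, -0.003, 0.001, 0.02, 0], [0.093, 0, 0, 0.02, 0], [0.093, 0, 0, 0.02, 0], [0.093, 0, 0, 0.018, 0], [0.093, 0, 0, 0, 0], [0.045, 0, 0, 0, 0], [0.045, 0, 0, 0, 0], [0.02, 0, 0, 0, 0], [0.02, 0, 0, 0, 0], [0.02, 0, 0, 0, 0], [0.02, 0, 0, 0, 0], [0.02, 0, 0, 0, 0]])

```text
t: 17.25
tcp_pos: [0.6618, 0.0199, 0.265]
orientation: [[1.0, 0.002, 0.0], [0.002, -1.0, -0.0], [0.0, 0.0, -1.0]]
wrist_force: [1.3, -0.4, 0.7]
opening: 0.0414
grasp_force: 0.0
```

Emit:
play_rows(commands=[[0.02, 0, 0, 0, 0], [0.02, 0, 0, 0, 0], [0.02, 0, 0, 0, 0], [0.02, 0, 0, 0, 0], [0.02, 0, 0, 0, 0]])

```text
t: 17.75
tcp_pos: [0.6618, 0.0188, 0.2649]
orientation: [[1.0, 0.0, -0.0], [0.0, -1.0, -0.002], [-0.0, 0.002, -1.0]]
wrist_force: [0.5, -7.4, 0.2]
opening: 0.0206
grasp_force: 3.4
```

```bash
python3 - <<'E'
from h import *
W=np.array([.6115,.0515])
s=get_image("side");c,q=knob(s);p=ray(s,*c,.281);print(c,len(q),p,np.hypot(*(p[:2]-W)),np.degrees(np.arctan2(*(p[:2]-W)[::-1])))
print(q.min(0),q.max(0)); print({k:v for k,v in sense().items() if k in("tcp_pos","wrist_force","opening","grasp_force")})
E
```

```text
[224.5625 185.6625] 80 [0.65963454 0.02648852 0.281     ] 0.05424489063668517 -27.457111637554426
[0.65034215 0.00921212 0.25417106] [0.67204335 0.0355592  0.30649627]
{'tcp_pos': array([0.66180006, 0.0187762 , 0.26488299]), 'wrist_force': array([-0.08257972, -8.58912765, -0.1038258 ]), 'grasp_force': 3.420533504345258, 'opening': 0.02021339059138508}
```

```bash
python3 - <<'E'
from h import *
s=get_image("side");t=get_image("top")
def proj(d,p):
    c=d["T"][:3,:3].T@(np.array(p)-d["T"][:3,3]);K=d["K"];return K[0,0]*c[0]/-c[2]+K[0,2],K[1,1]*-c[1]/-c[2]+K[1,2]
a=cv2.resize(s["image"][160:225,195:275,::-1],None,fx=7,fy=7,interpolation=cv2.INTER_CUBIC)
b=a
for q,col in(((.6618,.0188,.265),(0,255,255)),((.6618,.0188,.284),(0,255,0))):
    u,v=proj(s,q);cv2.circle(a,(int((u-195)*7+3),int((v-160)*7+3)),3,col,-1)
cv2.imwrite("pics/c7.png",a)
E
```

```text
(no output)
```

View pics/c7.png

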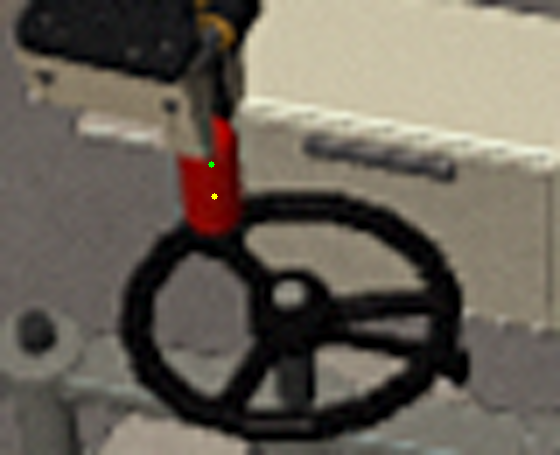

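The crop shows the near finger alongside the knob at (200,150), with its tip hidden in the knob; the opening reads 20 mm, which was my target. I'll close fully and see where it stops.

Emit:
play_rows(commands=[[0.0, 0, 0, 0, 0], [0.0, 0, 0, 0, 0], [0.0, 0, 0, 0, 0], [0.0, 0, 0, 0, 0]])

```text
t: 18.3
tcp_pos: [0.6619, 0.0187, 0.2648]
orientation: [[1.0, 0.0, 0.0], [0.0, -1.0, -0.002], [0.0, 0.002, -1.0]]
wrist_force: [0.6, -8.1, -0.4]
opening: 0.0177
grasp_force: 26.2
```

```bash
python3 - <<'E'
from h import *
W=np.array([.6115,.0515])
s=get_image("side");c,q=knob(s);p=ray(s,*c,.281);print(c,len(q),p,np.hypot(*(p[:2]-W)))
print(q.min(0),q.max(0)); print({k:v for k,v in sense().items() if k in("tcp_pos","wrist_force","opening","grasp_force")})
E
```

```text
[224.51190476 185.67857143] 84 [0.6597532  0.02660288 0.281     ] 0.0542976806974715
[0.65114035 0.00922035 0.25335363] [0.67304242 0.03512504 0.31559376]
{'tcp_pos': array([0.66189241, 0.01867757, 0.26482692]), 'wrist_force': array([ 1.24147781, -8.78539179, -1.25486915]), 'grasp_force': 26.183808357295675, 'opening': 0.01735727086404163}
```

```bash
python3 - <<'E'
import numpy as np, json
k=np.arange(0,61);a=np.radians(-32-6*k)
P=np.round(np.stack([60*np.cos(a),-60*np.sin(a),.267*k],1),1)/1000
d=np.round(np.diff(P,axis=0),4)
for i in (0,20,40): print(json.dumps([[0.0,*r,0] for r in d[i:i+20].tolist()]))
E
```

```text
[[0.0, -0.0036, 0.0051, 0.0003, 0], [0.0, -0.0041, 0.0048, 0.0002, 0], [0.0, -0.0046, 0.0043, 0.0003, 0], [0.0, -0.005, 0.0037, 0.0003, 0], [0.0, -0.0054, 0.0033, 0.0002, 0], [0.0, -0.0057, 0.0026, 0.0003, 0], [0.0, -0.006, 0.0021, 0.0003, 0], [0.0, -0.0061, 0.0014, 0.0002, 0], [0.0, -0.0062, 0.0008, 0.0003, 0], [0.0, -0.0063, 0.0001, 0.0003, 0], [0.0, -0.0063, -0.0006, 0.0002, 0], [0.0, -0.0061, -0.0012, 0.0003, 0], [0.0, -0.006, -0.0018, 0.0003, 0], [0.0, -0.0058, -0.0025, 0.0002, 0], [0.0, -0.0055, -0.003, 0.0003, 0], [0.0, -0.0051, -0.0036, 0.0003, 0], [0.0, -0.0048, -0.0041, 0.0002, 0], [0.0, -0.0043, -0.0046, 0.0003, 0], [0.0, -0.0037, -0.005, 0.0003, 0], [0.0, -0.0033, -0.0054, 0.0002, 0]]
[[0.0, -0.0026, -0.0057, 0.0003, 0], [0.0, -0.0021, -0.006, 0.0003, 0], [0.0, -0.0014, -0.0061, 0.0002, 0], [0.0, -0.0008, -0.0062, 0.0003, 0], [0.0, -0.0001, -0.0063, 0.0003, 0], [0.0, 0.0006, -0.0063, 0.0002, 0], [0.0, 0.0012, -0.0061, 0.0003, 0], [0.0, 0.0018, -0.006, 0.0003, 0], [0.0, 0.0025, -0.0058, 0.0002, 0], [0.0, 0.003, -0.0055, 0.0003, 0], [0.0, 0.0036, -0.0051, 0.0003, 0], [0.0, 
[... 286 characters left out ...]
-0.0001, 0.0003, 0]]
[[0.0, 0.0063, 0.0006, 0.0002, 0], [0.0, 0.0061, 0.0012, 0.0003, 0], [0.0, 0.006, 0.0018, 0.0003, 0], [0.0, 0.0058, 0.0025, 0.0002, 0], [0.0, 0.0055, 0.003, 0.0003, 0], [0.0, 0.0051, 0.0036, 0.0003, 0], [0.0, 0.0048, 0.0041, 0.0002, 0], [0.0, 0.0043, 0.0046, 0.0003, 0], [0.0, 0.0037, 0.005, 0.0003, 0], [0.0, 0.0033, 0.0054, 0.0003, 0], [0.0, 0.0026, 0.0057, 0.0002, 0], [0.0, 0.0021, 0.006, 0.0003, 0], [0.0, 0.0014, 0.0061, 0.0003, 0], [0.0, 0.0008, 0.0062, 0.0002, 0], [0.0, 0.0001, 0.0063, 0.0003, 0], [0.0, -0.0006, 0.0063, 0.0003, 0], [0.0, -0.0012, 0.0061, 0.0002, 0], [0.0, -0.0018, 0.006, 0.0003, 0], [0.0, -0.0025, 0.0058, 0.0003, 0], [0.0, -0.003, 0.0055, 0.0002, 0]]
```

Emit:
play_rows(commands=[[0.0, -0.0036, 0.0051, 0.0003, 0], [0.0, -0.0041, 0.0048, 0.0002, 0], [0.0, -0.0046, 0.0043, 0.0003, 0], [0.0, -0.005, 0.0037, 0.0003, 0], [0.0, -0.0054, 0.0033, 0.0002, 0]])

```text
t: 18.85
tcp_pos: [0.6396, -0.0013, 0.2635]
orientation: [[1.0, 0.002, 0.001], [0.002, -1.0, 0.0], [0.001, -0.0, -1.0]]
wrist_force: [6.6, 2.3, -2.7]
opening: 0.018
grasp_force: 25.9
```

```bash
cat > k.py <<'E'
from h import *
W=np.array([.6115,.0515]);Q=sense()
s=get_image("side");c,q=knob(s);p=ray(s,*c,.281);print(c,len(q),p.round(4),np.hypot(*(p[:2]-W)),"ang",np.degrees(np.arctan2(*(p[:2]-W)[::-1])))
r=Q["tcp_pos"][:2]-W;print("tcp",r,np.hypot(*r),np.degrees(np.arctan2(r[1],r[0])),Q["tcp_pos"][2],Q["wrist_force"],Q["opening"],Q["grasp_force"])
f=Q["wrist_force"][:2];u=r/np.hypot(*r);print("F radial",f@u,"tang ccw",f@[-u[1],u[0]])
print("foot",[(round(z,3),int(n)) for n,z in zip(*foot(s,W)) if n])
E
python3 k.py
```

```text
[233.38554217 183.78313253] 83 [0.6373 0.0102 0.281 ] 0.04867150104309116 ang -57.95327243474949
tcp [ 0.0280647  -0.05278352] 0.05978065695857465 -62.0006756955285 0.2635483792058333 [ 6.56882388  2.27184319 -2.73927598] 0.018011103093059443 25.897393550603738
F radial 1.07787655766782 tang ccw 6.866505715766798
foot [(np.float64(0.118), 1), (np.float64(0.12), 13), (np.float64(0.122), 12), (np.float64(0.124), 13), (np.float64(0.126), 19), (np.float64(0.128), 9), (np.float64(0.13), 2), (np.float64(0.134), 2), (np.float64(0.136), 6), (np.float64(0.138), 8), (np.float64(0.14), 9), (np.float64(0.142), 13), (np.float64(0.144), 14), (np.float64(0.146), 7), (np.float64(0.148), 4), (np.float64(0.15), 1), (np.float64(0.158), 1), (np.float64(0.164), 1), (np.float64(0.166), 1)]
```

Emit:
play_rows(commands=[[0.0, -0.0057, 0.0026, 0.0003, 0], [0.0, -0.006, 0.0021, 0.0003, 0], [0.0, -0.0061, 0.0014, 0.0002, 0], [0.0, -0.0062, 0.0008, 0.0003, 0], [0.0, -0.0063, 0.0001, 0.0003, 0], [0.0, -0.0063, -0.0006, 0.0002, 0], [0.0, -0.0061, -0.0012, 0.0003, 0], [0.0, -0.006, -0.0018, 0.0003, 0], [0.0, -0.0058, -0.0025, 0.0002, 0], [0.0, -0.0055, -0.003, 0.0003, 0], [0.0, -0.0051, -0.0036, 0.0003, 0], [0.0, -0.0048, -0.0041, 0.0002, 0], [0.0, -0.0043, -0.0046, 0.0003, 0], [0.0, -0.0037, -0.005, 0.0003, 0], [0.0, -0.0033, -0.0054, 0.0002, 0]])

```text
t: 20.4
tcp_pos: [0.5588, 0.0237, 0.2596]
orientation: [[1.0, 0.002, 0.002], [0.002, -1.0, 0.0], [0.002, -0.0, -1.0]]
wrist_force: [13.0, 1.0, -4.9]
opening: 0.0174
grasp_force: 25.3
```

```bash
python3 k.py
```

```text
[255.325  196.2375] 80 [0.5559 0.0397 0.281 ] 0.0568384168115477 ang -168.00969682681819
tcp [-0.05266207 -0.02784568] 0.059570757964683675 -152.13183043386587 0.25955315510915966 [13.02349927  1.03931018 -4.85158515] 0.017419609322949392 25.274560864036175
F radial -11.998918678705754 tang ccw 5.1689118267067276
foot [(np.float64(0.12), 11), (np.float64(0.122), 14), (np.float64(0.124), 11), (np.float64(0.126), 17), (np.float64(0.128), 5), (np.float64(0.13), 3), (np.float64(0.132), 6), (np.float64(0.134), 3), (np.float64(0.136), 9), (np.float64(0.138), 14), (np.float64(0.14), 15), (np.float64(0.142), 9), (np.float64(0.144), 4), (np.float64(0.156), 1), (np.float64(0.164), 1), (np.float64(0.166), 1)]
```

Emit:
play_rows(commands=[[0.0, -0.0021, -0.0057, 0.0005, 0], [0.0, -0.0016, -0.006, 0.0005, 0], [0.0, -0.0009, -0.0061, 0.0002, 0], [0.0, -0.0008, -0.0062, 0.0003, 0], [0.0, -0.0001, -0.0063, 0.0003, 0], [0.0, 0.0006, -0.0063, 0.0002, 0], [0.0, 0.0012, -0.0061, 0.0003, 0], [0.0, 0.0018, -0.006, 0.0003, 0], [0.0, 0.0025, -0.0058, 0.0002, 0], [0.0, 0.003, -0.0055, 0.0003, 0]])

```text
t: 21.45
tcp_pos: [0.5612, 0.0831, 0.2569]
orientation: [[1.0, 0.001, -0.0], [0.001, -1.0, -0.001], [-0.0, 0.001, -1.0]]
wrist_force: [-3.6, -4.3, 2.5]
opening: 0.0174
grasp_force: 27.0
```

```bash
python3 k.py
```

```text
[248.30120482 209.91566265] 83 [0.5563 0.0991 0.281 ] 0.07293571914972365 ang 139.2294828451152
tcp [-0.05031925  0.03158909] 0.05941293961116587 147.88048796673638 0.2569124863235066 [-3.56128786 -4.29517883  2.50203309] 0.01739559457123755 27.0366581169219
F radial 0.7325094615004198 tang ccw 5.5312532326091555
foot [(np.float64(0.12), 7), (np.float64(0.122), 10), (np.float64(0.124), 19), (np.float64(0.126), 11), (np.float64(0.128), 7), (np.float64(0.13), 9), (np.float64(0.132), 5), (np.float64(0.134), 7), (np.float64(0.136), 12), (np.float64(0.138), 12), (np.float64(0.14), 10), (np.float64(0.142), 3), (np.float64(0.154), 1), (np.float64(0.164), 1)]
```

Emit:
play_rows(commands=[[0.0, 0.0036, -0.0051, 0.0002, 0], [0.0, 0.0041, -0.0048, 0.0002, 0], [0.0, 0.0046, -0.0043, 0.0002, 0], [0.0, 0.005, -0.0037, 0.0002, 0], [0.0, 0.0054, -0.0033, 0.0002, 0], [0.0, 0.0057, -0.0026, 0.0003, 0], [0.0, 0.006, -0.0021, 0.0003, 0], [0.0, 0.0061, -0.0014, 0.0002, 0], [0.0, 0.0062, -0.0008, 0.0003, 0], [0.0, 0.0063, -0.0001, 0.0003, 0]])

```text
t: 22.5
tcp_pos: [0.614, 0.1121, 0.2543]
orientation: [[1.0, 0.002, -0.001], [0.002, -1.0, 0.001], [-0.001, -0.001, -1.0]]
wrist_force: [-5.4, 1.7, 2.7]
opening: 0.018
grasp_force: 26.9
```

```bash
python3 k.py
```

```text
[228.17582418 212.92307692] 91 [0.607  0.1287 0.281 ] 0.07737270156351339 ang 93.30543247098251
tcp [0.00247108 0.06060527] 0.06065562409144031 87.66515576763369 0.2542727393846608 [-5.41337713  1.7118728   2.67406945] 0.01799402771536422 26.927568570968106
F radial 1.4899136506578392 tang ccw 5.478623713691198
foot [(np.float64(0.118), 3), (np.float64(0.12), 9), (np.float64(0.122), 9), (np.float64(0.124), 15), (np.float64(0.126), 12), (np.float64(0.128), 10), (np.float64(0.13), 8), (np.float64(0.132), 15), (np.float64(0.134), 12), (np.float64(0.136), 11), (np.float64(0.138), 6), (np.float64(0.144), 1)]
```

Emit:
play_rows(commands=[[0.0, 0.0063, 0.0006, 0.0002, 0], [0.0, 0.0061, 0.0012, 0.0003, 0], [0.0, 0.006, 0.0018, 0.0003, 0], [0.0, 0.0058, 0.0025, 0.0002, 0], [0.0, 0.0055, 0.003, 0.0003, 0]])

```text
t: 23.05
tcp_pos: [0.6437, 0.1034, 0.2531]
orientation: [[1.0, 0.002, -0.001], [0.002, -1.0, 0.001], [-0.001, -0.001, -1.0]]
wrist_force: [-5.2, 5.3, 2.6]
opening: 0.0177
grasp_force: 27.0
```

```bash
python3 k.py
```

```text
[219.56470588 209.25882353] 85 [0.6361 0.1231 0.281 ] 0.07567718832296887 ang 71.0351188311998
tcp [0.03223923 0.05191137] 0.061107755998525366 58.157911879311904 0.25306685279419505 [-5.2273003   5.32865964  2.56425924] 0.01768352447163633 27.013374600865063
F radial 1.7689060972300492 tang ccw 7.2519137596905034
foot [(np.float64(0.12), 8), (np.float64(0.122), 14), (np.float64(0.124), 16), (np.float64(0.126), 11), (np.float64(0.128), 13), (np.float64(0.13), 6), (np.float64(0.132), 16), (np.float64(0.134), 14), (np.float64(0.136), 6), (np.float64(0.138), 5), (np.float64(0.14), 1), (np.float64(0.142), 1)]
```

Emit:
play_rows(commands=[[0.0, 0.0051, 0.0036, 0.0003, 0], [0.0, 0.0048, 0.0041, 0.0002, 0], [0.0, 0.0043, 0.0046, 0.0003, 0], [0.0, 0.0037, 0.005, 0.0003, 0], [0.0, 0.0033, 0.0054, 0.0003, 0]])

```text
t: 23.6
tcp_pos: [0.6652, 0.0809, 0.2518]
orientation: [[1.0, 0.003, 0.0], [0.003, -1.0, 0.002], [0.0, -0.002, -1.0]]
wrist_force: [-2.7, 7.9, 2.8]
opening: 0.0175
grasp_force: 27.0
```

```bash
python3 k.py
```

```text
[215.8372093  202.60465116] 86 [0.6568 0.1015 0.281 ] 0.0674555029961488 ang 47.82961562801225
tcp [0.05373766 0.02943882] 0.06127299872813785 28.715016807542515 0.25176066774994676 [-2.70901874  7.88705191  2.80500493] 0.01751746161128512 26.99881641779939
F radial 1.4134963597796217 tang ccw 8.218661598657109
foot [(np.float64(0.118), 1), (np.float64(0.12), 7), (np.float64(0.122), 9), (np.float64(0.124), 10), (np.float64(0.126), 21), (np.float64(0.128), 9), (np.float64(0.13), 12), (np.float64(0.132), 13), (np.float64(0.134), 11), (np.float64(0.136), 8), (np.float64(0.138), 2), (np.float64(0.14), 4)]
```

Emit:
play_rows(commands=[[0.0, 0.0026, 0.0057, 0.0002, 0], [0.0, 0.0021, 0.006, 0.0003, 0], [0.0, 0.0014, 0.0061, 0.0003, 0], [0.0, 0.0008, 0.0062, 0.0002, 0], [0.0, 0.0001, 0.0063, 0.0003, 0]])

```text
t: 24.15
tcp_pos: [0.6726, 0.0506, 0.2505]
orientation: [[1.0, 0.003, 0.001], [0.003, -1.0, 0.002], [0.001, -0.002, -1.0]]
wrist_force: [1.5, 8.3, 1.1]
opening: 0.0175
grasp_force: 26.9
```

```bash
python3 k.py
```

```text
[217.42168675 195.53012048] 83 [0.6637 0.0727 0.281 ] 0.05639281964182534 ang 22.104324374461218
tcp [ 0.06105685 -0.00085994] 0.06106290619593502 -0.8069134766380124 0.250482596383677 [1.45302891 8.34959705 1.07167414] 0.017522482005727393 26.86319673062826
F radial 1.3352988461531163 tang ccw 8.369231796308057
foot [(np.float64(0.118), 2), (np.float64(0.12), 3), (np.float64(0.122), 10), (np.float64(0.124), 19), (np.float64(0.126), 15), (np.float64(0.128), 13), (np.float64(0.13), 12), (np.float64(0.132), 9), (np.float64(0.134), 12), (np.float64(0.136), 7), (np.float64(0.138), 4), (np.float64(0.14), 1), (np.float64(0.142), 1)]
```

Emit:
play_rows(commands=[[0.0, -0.0006, 0.0063, 0.0003, 0], [0.0, -0.0012, 0.0061, 0.0002, 0], [0.0, -0.0018, 0.006, 0.0003, 0], [0.0, -0.0025, 0.0058, 0.0003, 0], [0.0, -0.003, 0.0055, 0.0002, 0]])

```text
t: 24.7
tcp_pos: [0.6637, 0.0207, 0.2492]
orientation: [[1.0, 0.002, 0.002], [0.002, -1.0, 0.002], [0.002, -0.002, -1.0]]
wrist_force: [4.5, 7.0, 1.5]
opening: 0.0173
grasp_force: 26.6
```

```bash
python3 k.py
```

```text
[223.61445783 190.12048193] 83 [0.655  0.0454 0.281 ] 0.04395391914169076 ang -7.948860418988553
tcp [ 0.05224892 -0.03075377] 0.06062791720266669 -30.48111075464071 0.2491969966733536 [4.5173857  7.02067195 1.47260876] 0.0173310352966681 26.63669970832416
F radial 0.3318010543380712 tang ccw 8.34185328891802
foot [(np.float64(0.118), 2), (np.float64(0.12), 5), (np.float64(0.122), 15), (np.float64(0.124), 11), (np.float64(0.126), 19), (np.float64(0.128), 9), (np.float64(0.13), 9), (np.float64(0.132), 16), (np.float64(0.134), 8), (np.float64(0.136), 12), (np.float64(0.138), 3)]
```

Emit:
play_rows(commands=[[0.0, -0.0036, 0.0051, 0.0003, 0], [0.0, -0.0041, 0.0048, 0.0002, 0], [0.0, -0.0046, 0.0043, 0.0003, 0], [0.0, -0.005, 0.0037, 0.0003, 0], [0.0, -0.0054, 0.0033, 0.0002, 0]])

```text
t: 25.25
tcp_pos: [0.6412, -0.0007, 0.2479]
orientation: [[1.0, 0.002, 0.002], [0.002, -1.0, 0.001], [0.002, -0.001, -1.0]]
wrist_force: [7.6, 4.7, 0.4]
opening: 0.0174
grasp_force: 26.5
```

```bash
python3 k.py|sed -n 2,3p; python3 - <<'E'
from h import *
# foot disc top height: fit by mean z of grey disc band vs start
s0=dict(np.load("side1.npz"));s=get_image("side");W=np.array([.6115,.0515])
for d in(s0,s):
    P=pts(d).reshape(-1,3);r=np.hypot(P[:,0]-W[0],P[:,1]-W[1]);cam=d["T"][:2,3]-W
    f=((P[:,:2]-W)@cam)/np.linalg.norm(cam)
    q=P[(r<.024)&(f>.010)&(P[:,2]>.13)&(P[:,2]<.156)]
    print(len(q),np.percentile(q[:,2],[25,50,75]).round(4))
E
```

```text
tcp [ 0.02971319 -0.05218964] 0.06005524161297745 -60.34579065978506 0.24787631764469695 [7.56134217 4.73754199 0.3896383 ] 0.01740703540610778 26.512137743857238
F radial -0.3759706961386569 tang ccw 8.914978717306091
42 [0.1422 0.1463 0.1483]
45 [0.1335 0.1357 0.1413]
```

Emit:
play_rows(commands=[[0.0, -0.0057, 0.0026, 0.0003, 0], [0.0, -0.006, 0.0021, 0.0003, 0], [0.0, -0.0061, 0.0014, 0.0002, 0], [0.0, -0.0062, 0.0008, 0.0003, 0], [0.0, -0.0063, 0.0001, 0.0003, 0], [0.0, -0.0063, -0.0006, 0.0002, 0], [0.0, -0.0061, -0.0012, 0.0003, 0], [0.0, 0, 0, 0, 0]])

```text
t: 26.15
tcp_pos: [0.5983, -0.0063, 0.246]
orientation: [[1.0, 0.002, 0.003], [0.002, -1.0, 0.0], [0.003, -0.0, -1.0]]
wrist_force: [5.2, 2.0, 0.4]
opening: 0.0173
grasp_force: 26.5
```

```bash
python3 k.py|sed -n 2,3p
```

```text
tcp [-0.01319484 -0.0577778 ] 0.059265319268215266 -102.86415207811997 0.24604118915224457 [5.1746714  2.0228135  0.41209773] 0.0173413247087114 26.49399231174357
F radial -3.124132130092101 tang ccw 4.594431082004103
```

Emit:
play_rows(commands=[[0.06, 0, 0, 0, 0], [0.06, 0, 0, 0, 0], [0.06, 0, 0, 0, 0], [0.06, 0, 0, 0, 0], [0.06, 0, 0, -0.01, 0], [0.06, 0, 0, -0.03, 0], [0.06, 0, 0, -0.04, 0], [0.06, 0, 0, -0.04, 0], [0.06, -0.04, 0, 0, 0], [0.06, -0.045, 0, 0, 0], [0.06, -0.045, 0, 0, 0], [0.06, -0.045, 0, 0, 0], [0.06, -0.03, 0, 0, 0], [0.06, 0, 0, 0, 0], [0.06, 0, 0, 0, 0]])

```text
t: 27.7
tcp_pos: [0.3927, -0.0069, 0.3667]
orientation: [[1.0, 0.001, 0.002], [0.001, -1.0, -0.0], [0.002, 0.0, -1.0]]
wrist_force: [0.2, 0.9, -0.5]
opening: 0.0601
grasp_force: 0.0
```

```bash
python3 - <<'E'
from h import *
t=get_image("top");s=get_image("side");W=np.array([.6115,.0515])
c,q=knob(s);p=ray(s,*c,.262);print("knob",p,np.hypot(*(p[:2]-W)),np.degrees(np.arctan2(*(p[:2]-W)[::-1])),q[:,2].max())
track();print("handle",ray(s,281.4,218.8,.214))
# change outside arm region, top: bystanders & lid
t0=dict(np.load("top1.npz"));d=cv2.absdiff(t["image"],t0["image"]).max(2)>60
n,l,st,ce=cv2.connectedComponentsWithStats(d[:, :].astype(np.uint8))
print([(st[i].tolist()) for i in range(1,n) if st[i,4]>12])
E
```

```text
knob [ 0.60112643 -0.00336957  0.262     ] 0.055841562531546 -100.7059028104812 0.290655145260035
red
[243 181   8  16 106] [246.4 188.1] [0.599 0.003 0.27 ] [ 0.589 -0.014  0.234] [0.611 0.01  0.29 ]
dark
[213 192  48  35 722] [235.8 209.8] [0.611 0.063 0.226] [ 0.54  -0.018  0.177] [0.686 0.128 0.237]
[276 210  10  18 134] [281.5 218.8] [0.469 0.051 0.223] [0.459 0.032 0.177] [0.491 0.06  0.25 ]
handle [0.47232453 0.04293539 0.214     ]
[[247, 140, 55, 50, 612], [252, 163, 17, 7, 75], [254, 172, 21, 14, 87], [252, 185, 20, 11, 24], [261, 187, 19, 5, 22], [264, 211, 19, 121, 249], [284, 211, 4, 6, 18], [289, 214, 42, 3, 65], [340, 214, 18, 121, 519], [267, 221, 6, 42, 80], [261, 230, 7, 15, 53], [257, 247, 5, 9, 24], [281, 266, 53, 29, 234], [334, 334, 3, 27, 57], [214, 356, 18, 1, 18], [237, 357, 13, 1, 13], [209, 392, 43, 18, 126]]
```

```bash
python3 -c "
from cell import *
print(finish_job())"
```

```text
the job is handed in; nothing more can be done
None
```

The job is handed in: the clamp bar is home in the catch and the handwheel is wound about half a turn (an estimated 175–190°) past first touch, with the lid in place and nothing else in view disturbed. Since the interface can't tilt the tool, I swung the bar by pushing its far edge rather than its handle, which also nudged the wheel about 0.15 rad clockwise before winding began.

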